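Point out the matching colour sample and its pigment jar

TASK

The lump standing on the yellow note sheet is today's mix. Show me the dried sample on the brown card that has its colour: point straight down at the middle of it with the fingertips about 2 cm above it and stay there for two seconds; then point in the same way at the middle of the lid of the jar that holds pigment of that colour, and finish with the arm still pointing there. Point at no other sample or jar, and do not touch, move or pick up anything.

Things in the scene. Friction and masses are not known exactly. Their poses are not given: they have to be found in the camera images.
- note: yellow sheet from a note block, 100 x 100 mm, paper-thin, blank, lying flat on the table left of the brown card (+y); origin at its centre. One of the three lumps stands on the middle of it: today's mix.
- card: brown cardboard sheet, 270 x 220 x 3 mm (x, y, z), flat on the table and fixed, ruled with faint lines into cells of about 80 x 110 mm; origin under its centre. The five dried samples lie loose on it, at least 65 mm apart between centres.
- chip_lilac: dried sample, lilac (purple) with paler flecks: a flat irregular patty about 68 x 42 mm and 8 mm thick lying loose on the card; origin at the centre of its underside, z up, its top 8 mm above the origin (11 mm above the table).
- chip_green: dried sample, bright yellowish green with paler flecks: a flat irregular patty about 68 x 42 mm and 8 mm thick lying loose on the card; origin at the centre of its underside, z up, its top 8 mm above the origin (11 mm above the table).
- chip_blue: dried sample, dark ultramarine blue with paler flecks: a flat irregular patty about 68 x 42 mm and 8 mm thick lying loose on the card; origin at the centre of its underside, z up, its top 8 mm above the origin (11 mm above the table).
- chip_black: dried sample, black with paler flecks: a flat irregular patty about 68 x 42 mm and 8 mm thick lying loose on the card; origin at the centre of its underside, z up, its top 8 mm above the origin (11 mm above the table).
- chip_ochre: dried sample, ochre (yellow-brown) with paler flecks: a flat irregular patty about 68 x 42 mm and 8 mm thick lying loose on the card; origin at the centre of its underside, z up, its top 8 mm above the origin (11 mm above the table).
- lump_lilac: thimble-shaped lump of fresh mix, lilac (purple), 50 mm across and 48 mm high; origin at the centre of its underside. Either on the yellow note (horizontal distance of the origins under 20 mm) or more than 90 mm away from its centre, on the bare table.
- lump_green: thimble-shaped lump of fresh mix, bright yellowish green, 50 mm across and 48 mm high; origin at the centre of its underside. Either on the yellow note (horizontal distance of the origins under 20 mm) or more than 90 mm away from its centre, on the bare table.
- lump_blue: thimble-shaped lump of fresh mix, dark ultramarine blue, 50 mm across and 48 mm high; origin at the centre of its underside. Either on the yellow note (horizontal distance of the origins under 20 mm) or more than 90 mm away from its centre, on the bare table.
- jar_lilac: closed glass jar of lilac (purple) pigment, 68 mm diameter, dark metal lid 66 mm across with a dab of the pigment's colour on it; origin at the centre of its underside, top of the lid 110 mm above the origin (114 mm above the table). It stands loose in the grey tray right of the card, jars at least 105 mm apart between centres.
- jar_green: closed glass jar of bright yellowish green pigment, 68 mm diameter, dark metal lid 66 mm across with a dab of the pigment's colour on it; origin at the centre of its underside, top of the lid 118 mm above the origin (122 mm above the table). It stands loose in the grey tray right of the card, jars at least 105 mm apart between centres.
- jar_blue: closed glass jar of dark ultramarine blue pigment, 68 mm diameter, dark metal lid 66 mm across with a dab of the pigment's colour on it; origin at the centre of its underside, top of the lid 104 mm above the origin (108 mm above the table). It stands loose in the grey tray right of the card, jars at least 105 mm apart between centres.
- jar_red: closed glass jar of iron-oxide red pigment, 68 mm diameter, dark metal lid 66 mm across with a dab of the pigment's colour on it; origin at the centre of its underside, top of the lid 114 mm above the origin (118 mm above the table). It stands loose in the grey tray right of the card, jars at least 105 mm apart between centres.
- tray: grey enamelled steel tray, 290 x 290 mm, rim 18 mm high, floor 4 mm above the table, fixed; origin under its centre. The four jars stand in it.
- pen: black marker pen, 140 mm long, 12 mm thick, lying loose on the table along its own x, beyond the card; origin under its middle. A bystander.
- vial: clear plastic tube with a blue cap, 27 mm diameter, 92 mm high, standing loose on the table beyond the tray and card; origin at the centre of its underside. A bystander.

How it is judged (in metres and radians):
On the way, in this order (a step that is already met when the one before it is completed fails the run):
1. the fingertips point down, close above the sample that has the colour of the lump on the note, for two seconds (((horizontal distance between lump_lilac and note below 0.04 m and (horizontal distance between the grasp point and chip_lilac below 0.016 m and z of the grasp point in the frame of chip_lilac between 0.008 and 0.073 m and angle between the grasp point's own z axis and vertical above 2.6 rad)) or (horizontal distance between lump_green and note below 0.04 m and (horizontal distance between the grasp point and chip_green below 0.016 m and z of the grasp point in the frame of chip_green between 0.008 and 0.073 m and angle between the grasp point's own z axis and vertical above 2.6 rad)) or (horizontal distance between lump_blue and note below 0.04 m and (horizontal distance between the grasp point and chip_blue below 0.016 m and z of the grasp point in the frame of chip_blue between 0.008 and 0.073 m and angle between the grasp point's own z axis and vertical above 2.6 rad)))), for 1.5 s.
2. then they point down, close above the lid of the jar of that colour (((horizontal distance between lump_lilac and note below 0.04 m and (horizontal distance between the grasp point and jar_lilac below 0.022 m and z of the grasp point in the frame of jar_lilac between 0.11 and 0.175 m and angle between the grasp point's own z axis and vertical above 2.6 rad)) or (horizontal distance between lump_green and note below 0.04 m and (horizontal distance between the grasp point and jar_green below 0.022 m and z of the grasp point in the frame of jar_green between 0.118 and 0.183 m and angle between the grasp point's own z axis and vertical above 2.6 rad)) or (horizontal distance between lump_blue and note below 0.04 m and (horizontal distance between the grasp point and jar_blue below 0.022 m and z of the grasp point in the frame of jar_blue between 0.104 and 0.169 m and angle between the grasp point's own z axis and vertical above 2.6 rad)))), for 0.5 s.
At the end, for the whole second after the job is handed in: The tool still points down (within 30 degrees of vertical) at the jar with the colour of the lump on the note, TCP within 22 mm of the lid's middle and less than 65 mm above the lid; nothing has moved 6 mm and all is at rest (((horizontal distance between lump_lilac and note below 0.04 m and (horizontal distance between the grasp point and jar_lilac below 0.022 m and z of the grasp point in the frame of jar_lilac between 0.11 and 0.175 m and angle between the grasp point's own z axis and vertical above 2.6 rad)) or (horizontal distance between lump_green and note below 0.04 m and (horizontal distance between the grasp point and jar_green below 0.022 m and z of the grasp point in the frame of jar_green between 0.118 and 0.183 m and angle between the grasp point's own z axis and vertical above 2.6 rad)) or (horizontal distance between lump_blue and note below 0.04 m and (horizontal distance between the grasp point and jar_blue below 0.022 m and z of the grasp point in the frame of jar_blue between 0.104 and 0.169 m and angle between the grasp point's own z axis and vertical above 2.6 rad))) and distance of each of chip_lilac, chip_green, chip_blue, chip_black, chip_ochre, lump_lilac, lump_green, lump_blue, jar_lilac, jar_green, jar_blue, jar_red, pen, vial from where it was at the start of the episode below 0.006 m and linear speed of each of chip_lilac, chip_green, chip_blue, chip_black, chip_ochre, lump_lilac, lump_green, lump_blue, jar_lilac, jar_green, jar_blue, jar_red, pen, vial below 0.02 m/s); the robot touches nothing.
It fails at once if pointed at a sample of another colour (TCP within 16 mm of its middle and less than 65 mm above it) ((horizontal distance between the grasp point and chip_lilac below 0.016 m and z of the grasp point in the frame of chip_lilac below 0.073 m and not (horizontal distance between lump_lilac and note below 0.04 m)) or (horizontal distance between the grasp point and chip_green below 0.016 m and z of the grasp point in the frame of chip_green below 0.073 m and not (horizontal distance between lump_green and note below 0.04 m)) or (horizontal distance between the grasp point and chip_blue below 0.016 m and z of the grasp point in the frame of chip_blue below 0.073 m and not (horizontal distance between lump_blue and note below 0.04 m)) or (horizontal distance between the grasp point and chip_black below 0.016 m and z of the grasp point in the frame of chip_black below 0.073 m) or (horizontal distance between the grasp point and chip_ochre below 0.016 m and z of the grasp point in the frame of chip_ochre below 0.073 m)).
It fails at once if pointed at a jar of another colour (TCP within 22 mm of the middle of its lid and less than 65 mm above it) ((horizontal distance between the grasp point and jar_lilac below 0.022 m and z of the grasp point in the frame of jar_lilac below 0.175 m and not (horizontal distance between lump_lilac and note below 0.04 m)) or (horizontal distance between the grasp point and jar_green below 0.022 m and z of the grasp point in the frame of jar_green below 0.183 m and not (horizontal distance between lump_green and note below 0.04 m)) or (horizontal distance between the grasp point and jar_blue below 0.022 m and z of the grasp point in the frame of jar_blue below 0.169 m and not (horizontal distance between lump_blue and note below 0.04 m)) or (horizontal distance between the grasp point and jar_red below 0.022 m and z of the grasp point in the frame of jar_red below 0.179 m)).
It fails at once if the robot touched something (contact force between the arm and anything else above 0.5 N).
It fails at once if the fingers touched something (contact force between the fingers and anything else above 0.5 N).
It fails at once if a thing was moved or lifted (distance of any of chip_lilac, chip_green, chip_blue, chip_black, chip_ochre, lump_lilac, lump_green, lump_blue, jar_lilac, jar_green, jar_blue, jar_red, pen, vial from where it was at the start of the episode above 0.006 m).
It also fails if it takes over 42 s, if anything falls off the work surface, if the arm or the gripper's body presses on something with over 40 N, if the wrist force passes 120 N, or if a joint passes its speed limit or range.

ROBOT

A 6-joint arm with a two-finger parallel gripper is mounted at the origin on the work surface. World frame = base frame: x ahead of the robot, y to its left, z up, the work surface at z = 0. Lengths are in m, angles in degrees, forces in N, time in s.
With the tool pointing down it reaches from about 0.325 to 0.85 m from the base axis. Payload 15.5 kg.
Tool frame: the origin (TCP) lies between the finger pads, 19 mm behind the fingertips; this is the grasp point; z points along the fingers, y is the line along which they close (so a half turn about z gives the same grasp; the last joint's range is limited). The gripper opens to 91 mm and grips with 3 to 60 N. Pads are 32 mm wide; open, the fingers measure 118 mm over their backs; the gripper's body (76 mm by 178 mm) begins 60 mm behind the grasp point.
Start: joints at [-81.79, 28.281, 77.091, -0, 74.628, -5.472], TCP at [0.148, -0.607, 0.233] pointing down, gripper open.
Joint ranges: [-166.48, 166.48], [-47.26, 123.95], [12.59, 153.08], [-70.14, 250.14], [6.76, 159.57], [-176.63, 176.63]. Speed limits (degrees/s): [108.29, 108.29, 147.25, 172.46, 172.46, 172.46].

INTERFACE

Orientations are given as a 3x3 rotation matrix whose columns are the frame's x, y, z axes.
In Python, from bench import ctrl gives the robot as it stands. The module is installed in compiled form; this text tells all that it offers. Calls block until the motion is done:
- ctrl.goto(position, orientation): joint-space move of the TCP to a pose.
- ctrl.move_l(position, vel=0.15, ori=None, contact_N=None): straight line of the TCP; ori=None keeps the orientation; vel is the mean speed in m/s. With contact_N (N) it stops when the force on the tool has changed by that much, and returns True; else False.
- ctrl.movej(angles): joint-space move.
- ctrl.command_gripper(opening): opening from 0.0 (shut) to 1.0 (fully open); the grip force is fixed at half the most; returns when the fingers have stopped.
- ctrl.sleep(seconds).
- ctrl.ik(position, orientation): joint angles nearest the present ones, or None.
- ctrl.read_camera(name): name is "side" or "top" or "wrist"; returns the picture (480x640x3 uint8, blue, green, red); there is no depth.
- ctrl.camera_params(name): a dict with "fx", "fy", "cx", "cy" (pixels), "D" ([k1, k2, p1, p2, k3] as OpenCV has them; the pictures are not rectified), "pose" (4x4, takes a point from camera to world coordinates); the wrist camera has in their place "T_tool_cam" (4x4, takes a point from camera to tool coordinates, whose origin is the TCP and whose axes are the flange's). Camera axes: x right, y up, looking along -z (the intrinsics and any distortion apply to the point x, -y, -z); pixel columns grow to the right and rows downward; lengths in m; the calibration is good to about 2 mm. A picture is of the moment at which its call begins: read the wrist's pose just before it. camera_params takes no time and is no camera call.
A pose or a line that the arm cannot do raises ctrl.MotionError and nothing moves.
- ctrl.sign_off(): hands the job in; it is judged then, once.
Readings, each from a call of its own:
- ctrl.current_t(): time.
- ctrl.current_q(): joint angles.
- ctrl.current_dq(): joint speeds.
- ctrl.current_effort(): joint torques, N m.
- ctrl.current_tool_pos(): TCP position.
- ctrl.current_eef_rot(): TCP orientation.
- ctrl.current_contact_force(): force on the tool from outside, world axes, zero at the start.
- ctrl.current_wrist_torque(): the same for the moment, N m.
- ctrl.current_grip_width(): opening from 0.0 (shut) to 1.0 (fully open).
- ctrl.current_grasp_force(): force on a finger pad.
Only numpy, scipy, OpenCV 4.12 (cv2) and the standard library are available. Lean on these libraries where they do the work, as an engineer would, in place of code of your own. Each camera call takes 0.05 s, during which the arm holds its last target. There are 200 camera calls.

## Working session

There is one attempt and no reset: what is moved stays moved. The work goes in short steps, each a Python script; the robot and the scene stay as the last script left them, time stands still between calls to the robot, and variables do not carry over. Pictures are saved under pics/ and viewed, at most 10 in all, crops included, and the job is handed in when it is done.

```bash
mkdir -p pics && cat > h.py <<'E'
import numpy as np, cv2
from bench import ctrl
def w(name,u,v,z):
    p=ctrl.camera_params(name); K=np.array([[p["fx"],0,p["cx"]],[0,p["fy"],p["cy"]],[0,0,1.]])
    n=cv2.undistortPoints(np.array([[[u,v]]],float),K,np.array(p["D"],float))[0,0]
    T=np.array(p["pose"]); d=T[:3,:3]@np.array([n[0],-n[1],-1]); o=T[:3,3]
    return o+d*(z-o[2])/d[2]
E
python3 - <<'E'
from h import *
for n in("top","side"):
    cv2.imwrite(f"pics/{n}.png",ctrl.read_camera(n)); print(np.round(ctrl.camera_params(n)["pose"],3))
print(ctrl.current_t(),ctrl.current_eef_rot())
E
```

```text
[[-0.005  0.994 -0.11   0.441]
 [-1.    -0.006 -0.007  0.064]
 [-0.007  0.11   0.994  1.308]
 [ 0.     0.     0.     1.   ]]
[[ 0.989  0.088 -0.116  0.466]
 [-0.144  0.687 -0.712 -0.819]
 [ 0.017  0.721  0.692  0.876]
 [ 0.     0.     0.     1.   ]]
0.1 [[ 9.71631550e-01  2.36499707e-01 -1.40967705e-04]
 [ 2.36499717e-01 -9.71630934e-01  1.10073824e-03]
 [ 1.23355688e-04 -1.10285082e-03 -9.99999384e-01]]
```

View pics/top.png

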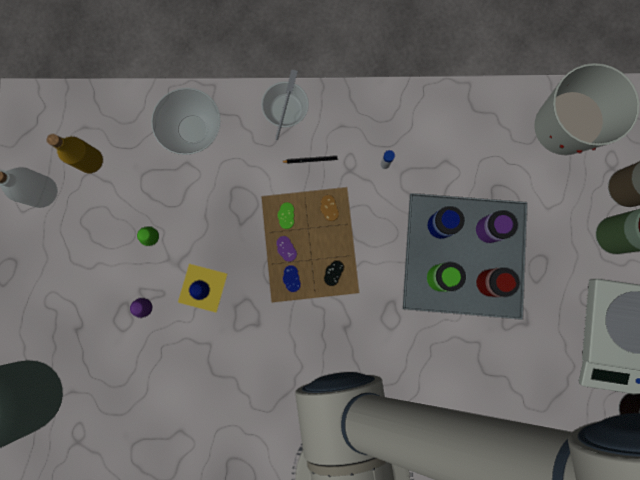

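View pics/side.png

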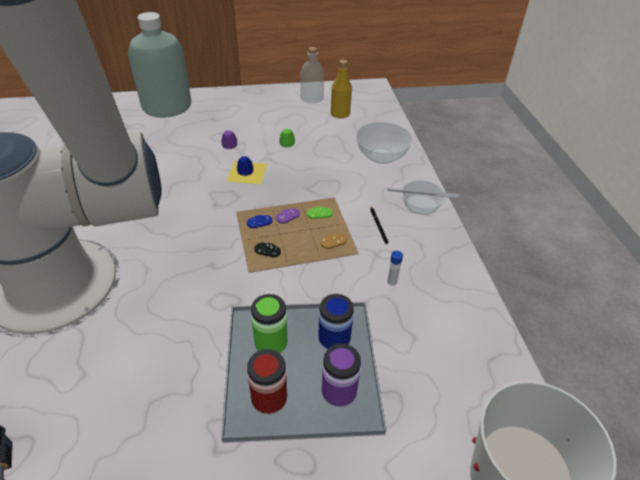

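The blue lump stands on the note: top image (199,289), side image (245,166). In the top image the blue chip is at about (291,279) and the blue jar's lid at about (450,221). In the side image they are at about (259,222) and (336,307). I'll enlarge both views and compare the positions they give.

```bash
python3 - <<'E'
from h import *
t=cv2.imread("pics/top.png"); s=cv2.imread("pics/side.png")
c=[cv2.resize(im[y:y+50,x:x+66],None,fx=6,fy=6,interpolation=cv2.INTER_CUBIC) for im,x,y in((t,260,254),(t,418,197),(s,227,197),(s,304,285))]
cv2.imwrite("pics/c1.png",np.vstack([np.hstack(c[:2]),np.hstack(c[2:])]))
# chip centroids by blue mask
for n,im,x,y in(("top",t,270,258),("side",s,242,210)):
    r=im[y:y+38,x:x+38].astype(int); m=(r[...,0]-r[...,2]>40)
    k,l,st,ce=cv2.connectedComponentsWithStats(m.astype(np.uint8)); i=1+np.argmax(st[1:,4])
    b=st[i]; u,v=x+b[0]+(b[2]-1)/2,y+b[1]+(b[3]-1)/2
    print(n,b,ce[i]+[x,y],(u,v),w(n,*(ce[i]+[x,y]),.009),w(n,u,v,.009))
print(w("top",450,221,.108),w("side",336.5,306.5,.108))
E
```

```text
top [ 13   8  17  26 331] [291.13897281 278.39879154] (np.float64(291.0), np.float64(278.5)) [0.47695562 0.14709427 0.009     ] [0.47670712 0.14743894 0.009     ]
side [  5   5  25  13 230] [258.82173913 220.76956522] (np.float64(259.0), np.float64(221.0)) [0.47485711 0.14021266 0.009     ] [0.47525177 0.13928136 0.009     ]
[ 0.6048465  -0.22678957  0.108     ] [ 0.60585434 -0.23266443  0.108     ]
```

View pics/c1.png

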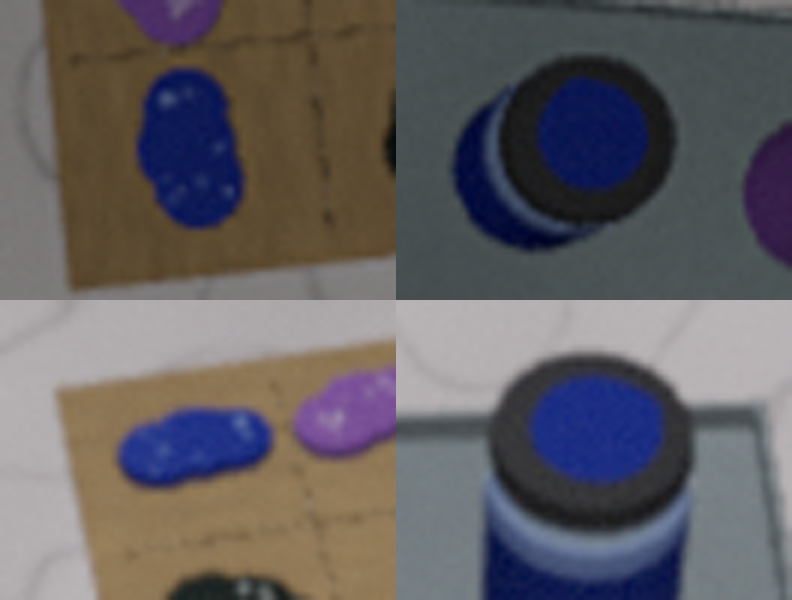

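The two views agree on identity, and on height and x, but differ by about 7 mm in y. I'll check with the wrist camera from above the chip.

```bash
cat >> h.py <<'E'
R=np.diag([1.,-1,-1])
def ww(u,v,z,P,Rt):
    p=ctrl.camera_params("wrist"); K=np.array([[p["fx"],0,p["cx"]],[0,p["fy"],p["cy"]],[0,0,1.]])
    n=cv2.undistortPoints(np.array([[[u,v]]],float),K,np.array(p["D"],float))[0,0]
    T=np.array(p["T_tool_cam"]); d=Rt@T[:3,:3]@np.array([n[0],-n[1],-1]); o=P+Rt@T[:3,3]
    return o+d*(z-o[2])/d[2]
E
python3 - <<'E'
from h import *
print(np.round(ctrl.camera_params("wrist")["T_tool_cam"],3))
ctrl.move_l([.148,-.607,.30],vel=.1)
ctrl.command_gripper(0.25)
ctrl.goto([.476,.143,.25],R); ctrl.sleep(.3)
P,Rt=np.array(ctrl.current_tool_pos()),np.array(ctrl.current_eef_rot())
im=ctrl.read_camera("wrist"); cv2.imwrite("pics/w1.png",im)
m=((im[...,0].astype(int)-im[...,2]>40)).astype(np.uint8)
k,l,st,ce=cv2.connectedComponentsWithStats(m)
for i in range(1,k):
    if st[i,4]>800: print(st[i],ce[i],ww(*ce[i],.009,P,Rt))
np.savez("w1.npz",P=P,R=Rt); print(ctrl.current_t(),P,ctrl.current_q())
E
```

```text
[[ 0.     0.962  0.275  0.077]
 [ 1.    -0.     0.    -0.   ]
 [ 0.     0.275 -0.962 -0.153]
 [ 0.     0.     0.     1.   ]]
[ 277   98   52   67 2115] [301.59621749 131.44349882] [0.5502618  0.15963293 0.009     ]
[ 295  176   44   65 2147] [316.15789474 208.45924546] [0.47524739 0.14581376 0.009     ]
[ 65 216  30  45 869] [ 79.50287687 241.22554661] [0.44103047 0.39548116 0.009     ]
5.275 [0.47607958 0.14282344 0.24997508] [ 9.81932307e+00  1.69181153e+01  9.33448477e+01 -2.36528056e-03
  6.97399116e+01  9.98311961e+01]
```

View pics/w1.png

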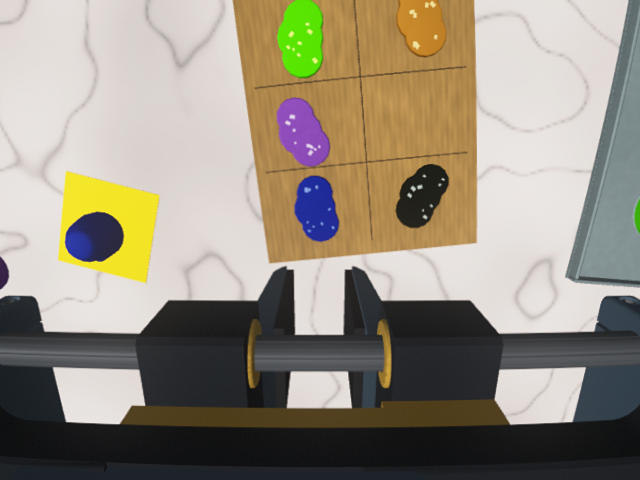

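The wrist view shows the blue lump on the note (95,237) and the blue chip at (316,208), which is (0.475, 0.146). That matches the top camera to 2 mm. I'll point there, hold, then rise and look at the jar from above.

```bash
python3 - <<'E'
from h import *
c=[.4757,.1455]
ctrl.move_l(c+[.05],vel=.1); ctrl.sleep(2.2)
print(ctrl.current_t(),ctrl.current_tool_pos(),ctrl.current_contact_force())
ctrl.move_l(c+[.32],vel=.2)
ctrl.goto([.605,-.228,.32],R); ctrl.sleep(.3)
P,Rt=np.array(ctrl.current_tool_pos()),np.array(ctrl.current_eef_rot())
im=ctrl.read_camera("wrist"); cv2.imwrite("pics/w2.png",im)
m=((im[...,0].astype(int)-im[...,2]>40)).astype(np.uint8)
k,l,st,ce=cv2.connectedComponentsWithStats(m)
for i in range(1,k):
    if st[i,4]>800: print(st[i],ce[i],ww(*ce[i],.108,P,Rt))
np.savez("w2.npz",P=P,R=Rt); print(ctrl.current_t(),P)
E
```

```text
9.625 [0.47569624 0.14549751 0.04999643] [ 0.04658092  0.14175374 -0.41692118]
[153  19  36  35 915] [170.40983607  36.61639344] [ 0.75944064 -0.10034837  0.108     ]
[ 298  188   46   47 1670] [320.55149701 211.58862275] [ 0.60706386 -0.22863651  0.108     ]
[ 427  206   44   43 1491] [448.1602951 227.0583501] [ 0.5924824  -0.34981732  0.108     ]
[  0 219  33  47 845] [ 14.09230769 243.25207101] [0.57586457 0.07677668 0.108     ]
[ 18 273  35  47 856] [ 35.56658879 292.90420561] [0.52265808 0.0645713  0.108     ]
12.9417 [ 0.60513001 -0.22733741  0.32016693]
```

View pics/w2.png

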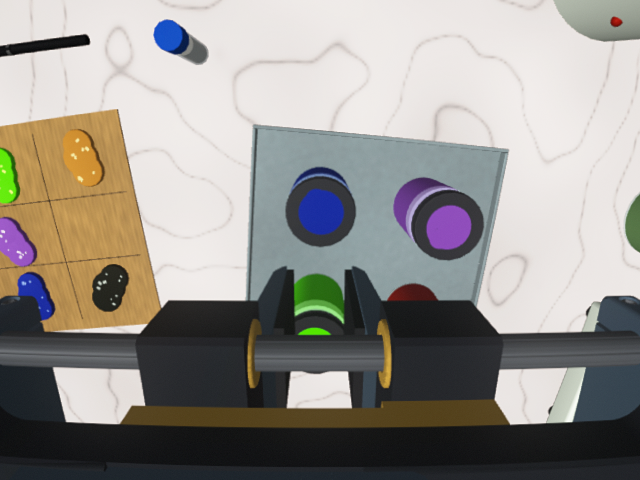

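The wrist view puts the blue lid at (321,211), which is (0.607, -0.229). This is within 2 mm of the top camera's value, so I'll descend to about 2 cm above the lid and hand in.

```bash
python3 - <<'E'
from h import *
ctrl.move_l([.6062,-.2285,.148],vel=.08); ctrl.sleep(1.2)
print(ctrl.current_t(),ctrl.current_tool_pos(),ctrl.current_contact_force())
print(ctrl.sign_off())
E
```

```text
16.4417 [ 0.6062054  -0.22847324  0.14801561] [-0.25811625 -0.16141395 -0.75846801]
the job is handed in; nothing more can be done
None
```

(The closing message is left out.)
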